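# Put the used leaf printing block away through the dust flap of the return box

### The arm

A 6-joint arm with a two-finger parallel gripper is mounted at the origin on the work surface. World frame = base frame: x ahead of the robot, y to its left, z up, the work surface at z = 0. Lengths are in mm, angles in rad, forces in N, time in s.
With the tool pointing down it reaches from about 375 to 925 mm from the base axis. Payload 5.7 kg.
Tool frame: the origin (TCP) lies midway between the tips of the shut fingers; the grasp point (between the pads) lies 19 mm behind it; z points along the fingers, y is the direction in which the jaws open and shut (so a half turn about z gives the same grasp; the last joint's range is limited). The gripper opens to 88 mm and grips with 3 to 60 N. Pads are 20 mm wide; open, the fingers measure 115 mm over their backs; the gripper's body (75 mm by 178 mm) begins 61 mm behind the grasp point.
Start: joints at [1.202, 0.359, 1.51, -0, 1.272, -0.115], TCP at [150.644, 580.748, 222.623] pointing down, gripper open.
Joint ranges: [-2.97, 2.97], [-1.01, 2.36], [0.21, 2.38], [-0.96, 4.11], [0.2, 2.71], [-2.98, 2.98]. Speed limits (rad/s): [2.39, 2.39, 3.14, 3.14, 3.14, 3.14].

### API

Orientations are given as a rotation vector (axis times angle).
In Python, from plant import r gives the robot as it stands.
- The arm moves only by the shell command python3 -m inch 'ROWS' [FORCE]. ROWS is JSON, a list of rows, each a list of 3 entries, a list of its own where there are three numbers: the shift along the tool's x, y, z in cm, then the turn about the tool's z in rad, then the finger opening in cm, from 0 to 8.78. A call has 1 to 20 rows; each row shifts and turns the commanded pose from where the row before left it, along the tool's axes as they then stand; what a row does not reach is not made up. A row lasts 1/10 s, in which the tool goes at most 50 mm and 8.59 degrees, less where a joint would pass 70% of its speed; a pose out of reach is approached as far as the arm can. A call with a gripper value outside its range is refused whole. The fingers move at their own pace and stop on an object; FORCE is the grip in N (left out, the last holds). Time passes only in rows, so rows that do not move let the fingers close. It gives the time, the measured TCP pose, the force and the opening at its end, in the units of the state.
- r.observe(): the state, without advancing time (a new reading comes with each control period).
- r.capture(name): name is "scene" or "top" or "wrist"; returns the picture (384x512x3 uint8, red, green, blue); there is no depth.
- r.get_calibration(name): a dict with "intrinsics" (3x3 intrinsics, pixels), "view" (4x4, takes a point from world to camera coordinates); the wrist camera has in their place "mount" (4x4, takes a point from camera to tool coordinates, whose origin is the TCP and whose axes are the flange's). Camera axes: x right, y down, z forward; pixel columns grow to the right and rows downward; lengths in mm; the calibration is good to about 2 mm. The wrist camera is an equidistant fisheye: a pixel r from the principal point sees the ray r / f radians off the axis. A picture is of the moment at which its call begins: read the wrist's pose just before it. get_calibration takes no time and is no camera call.
- r.hand_in(): hands the job in, once; it reports no verdict.
Trained networks look in the newest picture that a camera, given by its name, has taken for a name from the list of things; names that differ only in an ending like _2 or _b are one class to them, and where a whole thing is asked for, a point or a joint stands for the part that bears it (a point fixed in the world has none). Each returns a list of dicts, best first, with "score" (0 to 1); they miss things now and then, are a little off and sometimes report something else, mostly with a low value. They report only what shows in the picture. A call takes as long as a camera call. They do not tell look-alikes from the thing itself.
- r.trace(camera, name): "mask" (384x512 bool, what is visible of it) and "extent" ([left, top, right, bottom] in pixels, round what is visible of it).
- r.tip_of(camera, name): "centre" ([column, row] in pixels: a listed point, or the origin of a listed thing).
The state is a dict: "clock": time; "joint_positions": joint angles; "qd": joint speeds; "joint_torque": joint torques, N m; "eef_pos": TCP position; "orientation": TCP orientation; "force": force on the tool from outside, world axes, zero at the start; "moment": the same for the moment, N m; "gripper_width": finger opening in mm.
Only numpy, scipy, OpenCV 4.12 (cv2) and the standard library are available. Lean on these libraries where they do the work, as an engineer would, in place of code of your own. Each camera call takes 0.05 s, during which the arm holds its last target. There are 200 camera calls.

### The job

The blue leaf printing block has been used and must go into the return box to wait for washing. Pick it up, lay it flat and face up on the plywood shelf in front of the box's orange dust flap, end on to the flap, and push it in through the flap until it slides down the chute into the clear-covered tray and the flap has swung shut behind it. Leave the rust-red flower block where it lies.

Things in the scene. Friction and masses are not known exactly. Their poses are not given: they have to be found in the camera images.
- leaf_block_center (a point): Block to put away: flat dark-wood printing block, 90 long (x) x 50 wide (y) x 24 mm thick (z), raised royal-blue leaf on its upper face. Loose, about 0.15 kg, lying flat, face up, on the table. Point: its centre, 12 mm above its underside; z out of the printed face. Same-sized blocks with a rust-red flower and with ochre diamonds lie near it, leaving room for fingers on its long sides
- flower_block_center (a point): Block of the same size and wood with a rust-red eight-petalled flower and two dots on its face; must stay where it lies. Point: its centre, 12 mm above its underside; x along its length
- sill (a point): Fixed return box on the table. Point: inner edge of its plywood shelf, mid-width, on the shelf's top, under the flap; x level, in through the flap; z up. Shelf 90 mm above the table, level, x -150 to 0, y +-90 mm. Port over the point 84 wide, 44 high; two steel cheeks 30 high narrow to it from y +-64 at x = -29 to +-43 at x = 0. Behind it a clear cover, y +-46, top 50 mm above the shelf
- flap (a joint): Orange dust flap, 78 wide, 40 tall, 3 mm thick, hinged across the port's top 44 mm above the sill; weak spring (under 1 N at its lower edge). 0 = shut (upright), grows as pushed inwards, to 1.5 rad. Inside, a slick chute falls 38 degrees from x = 0 to 100 mm of the sill, to a tray 78 mm lower, end at x = 211: a block pushed until its rear end is about at the flap tips in and slides down by itself
Not all that is in view belongs to the job. Leave any turquoise look-alike of the part that bears leaf_block_center alone.

How it is judged:
By the outcome, as a careful person would: the job done as asked, in the order asked, and still so for the second after the job is handed in, with the robot touching nothing.
It also fails if it takes over 53 s, if anything falls off the work surface, if the arm or the gripper's body presses on something with over 40 N, if the wrist force passes 120 N, or if a joint passes its speed limit or range.

## Working session

There is one attempt and no reset: what is moved stays moved. The work goes in short steps, Python scripts to look and compute and a shell command to move; the robot and the scene stay as the last step left them, time stands still between calls to the robot, and variables do not carry over. Pictures are saved under pics/ and viewed, about 8 in all and at most 12, crops included, and the job is handed in when it is done.

```bash
mkdir -p pics; ls; python3 - <<'E'
from plant import r
import cv2,numpy as np
np.set_printoptions(precision=3,suppress=True)
ims=[]
for c in("scene","top"):
    im=r.capture(c); ims.append(im)
    print(c,r.get_calibration(c))
    for n in("leaf_block_center","flower_block_center","sill"):
        print(n,[(np.round(d['centre'],1),round(d['score'],2)) for d in r.tip_of(c,n)])
    for n in("leaf_block_center","flap"):
        print(n,[(np.round(d['extent'],1),round(d['score'],2)) for d in r.trace(c,n)])
    cv2.imwrite(f"pics/{c}0.png",cv2.resize(im[:,:,::-1],(800,600),interpolation=cv2.INTER_CUBIC))
print(r.get_calibration("wrist"));print(r.observe())
E
```

```text
pics
scene {'intrinsics': array([[459.921,   0.   , 251.998],
       [  0.   , 459.921, 192.893],
       [  0.   ,   0.   ,   1.   ]]), 'view': array([[  -0.74 ,    0.673,   -0.007,  443.087],
       [   0.518,    0.563,   -0.644, -154.597],
       [  -0.429,   -0.48 ,   -0.765, 1228.419],
       [   0.   ,    0.   ,    0.   ,    1.   ]])}
leaf_block_center [(array([361.9, 242.6]), 0.96), (array([142.5, 181.2]), 0.92), (array([181.7, 155.4]), 0.69), (array([297.2, 207.6]), 0.67)]
flower_block_center [(array([199.9, 208.7]), 0.7)]
sill [(array([330.3, 284.3]), 0.89)]
leaf_block_center [(array([126.2, 164.5, 161.6, 200.7]), 0.8), (array([341.6, 224.7, 387.9, 260.1]), 0.74), (array([275.6, 194.2, 317.5, 216.1]), 0.73), (array([163.7, 144.6, 206.2, 170. ]), 0.7)]
flap []
top {'intrinsics': array([[392.971,   0.   , 253.564],
       [  0.   , 392.971, 198.47 ],
       [  0.   ,   0.   ,   1.   ]]), 'view': array([[  0.002,  -1.   ,  -0.003, -85.08 ],
       [ -0.987,  -0.002,  -0.162, 528.019],
       [  0.162,   0.004,  -0.987, 915.822],
       [  0.   ,   0.   ,   0.   ,   1.   ]])}
lea
[... 555 characters left out ...]
193.561],
       [  0.   ,   0.   ,   1.   ]]), 'mount': array([[   0.001,   -0.96 ,   -0.28 ,   77.541],
       [   1.   ,    0.   ,    0.001,    1.03 ],
       [  -0.001,   -0.28 ,    0.96 , -162.936],
       [   0.   ,    0.   ,    0.   ,    1.   ]])}
{'clock': 0.6, 'joint_positions': array([ 1.202,  0.359,  1.51 ,  0.   ,  1.273, -0.115]), 'qd': array([ 0.   , -0.001, -0.001,  0.001,  0.001, -0.001]), 'joint_torque': array([ -0.001, -51.505, -27.1  ,   0.067,   0.025,  -0.   ]), 'eef_pos': array([150.619, 580.741, 222.624]), 'orientation': array([-0.398, -3.116,  0.   ]), 'force': array([0.268, 0.046, 0.28 ]), 'moment': array([ 0.028,  0.061, -0.003]), 'gripper_width': 88.00403384139082}
```

View pics/top0.png

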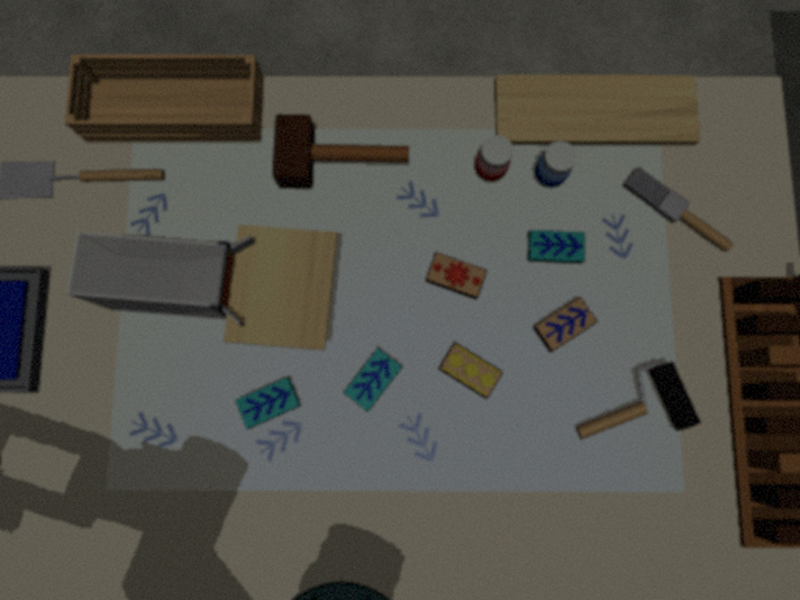

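View pics/scene0.png

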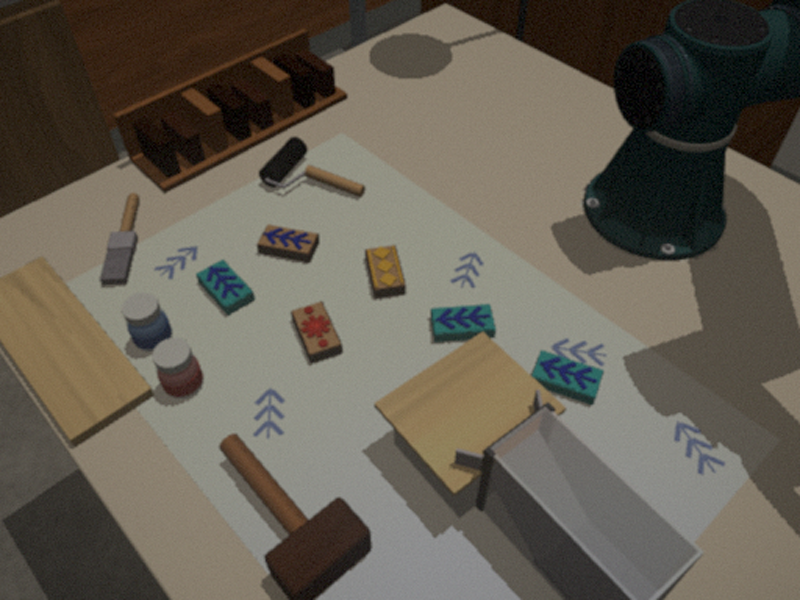

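The wooden leaf block is at about (362,207) in native top-camera pixels; the other three leaf blocks are turquoise. The shelf and flap are on the left, and the push goes roughly toward +y.

```bash
cat > h.py <<'E'
from plant import r
import cv2,numpy as np
from scipy.spatial.transform import Rotation as R
np.set_printoptions(precision=2,suppress=True)
def rays(c,px,st=None):
    px=np.atleast_2d(np.float64(px)); k=r.get_calibration(c); K=k["intrinsics"]
    d=np.c_[(px[:,0]-K[0,2])/K[0,0],(px[:,1]-K[1,2])/K[1,1],np.ones(len(px))]
    if c=="wrist":
        t=np.hypot(d[:,0],d[:,1]); s=np.sinc(t/np.pi)
        d=np.c_[d[:,:2]*s[:,None],np.cos(t)]
        M=k["mount"]; T=R.from_rotvec(st["orientation"]).as_matrix()
        return T@M[:3,3]+st["eef_pos"], d@(T@M[:3,:3]).T
    V=k["view"]; return -V[:3,:3].T@V[:3,3], d@V[:3,:3]
def onplane(c,px,z,st=None):
    o,d=rays(c,px,st); return (o+d*((z-o[2])/d[:,2])[:,None])[:,:2]
def rect(c,mask,z,st=None):
    cs,_=cv2.findContours(mask.astype(np.uint8),cv2.RETR_EXTERNAL,cv2.CHAIN_APPROX_NONE)
    q=max(cs,key=cv2.contourArea)[:,0]
    (cx,cy),(w,h),a=cv2.minAreaRect(onplane(c,q,z,st).astype(np.float32))
    if w<h: w,h,a=h,w,a+90
    return np.array([cx,cy]),(w,h),(a+90)%180-90
def tool():
    s=r.observe(); T=R.from_rotvec(s["orientation"]).as_matrix()
    print("t",s["clock"],"tcp",s["eef_pos"],"xdir",np.degrees(np.arctan2(T[1,0],T[0,0])),"z",T[:,2],"F",s["force"],"w",s["gripper_width"],"q",s["joint_positions"]); return s,T
E
python3 - <<'E'
from h import *
tool()
im=r.capture("top")
for n in("leaf_block_center","flower_block_center"):
  for d in r.trace("top",n): print(n,d['score'],rect("top",d['mask'],18), cv2.mean(im,d['mask'].astype(np.uint8))[:3])
print([onplane("top",d['centre'],12) for d in r.tip_of("top","leaf_block_center")],[onplane("top",d['centre'],90) for d in r.tip_of("top","sill")])
# shelf outline corners by eye (800x600 px): outer TR, outer BR, inner BR
p=np.array([[340,233],[326,349],[225,342],[240,226]])*0.64
q=onplane("top",p,90); print("shelf",q,np.degrees(np.arctan2(*(q[2]-q[1])[::-1])),np.degrees(np.arctan2(*(q[0]-q[1])[::-1])))
im=r.capture("scene")
print("scene sill",[onplane("scene",d['centre'],90) for d in r.tip_of("scene","sill")],[onplane("scene",d['centre'],12) for d in r.tip_of("scene","leaf_block_center")])
p=np.array([[375,405],[485,335],[565,410],[455,492]])*0.64
q=onplane("scene",p,90); print("shelf",q)
c=r.capture("top")[110:240,30:240]; cv2.imwrite("pics/c1.png",cv2.resize(cv2.convertScaleAbs(c[:,:,::-1],alpha=1.6),None,fx=3.8,fy=3.8,interpolation=cv2.INTER_CUBIC))
E
```

```text
t 0.6 tcp [150.62 580.74 222.62] xdir 165.45953136796848 z [-0. -0. -1.] F [0.27 0.05 0.28] w 88.00403384139082 q [ 1.2   0.36  1.51  0.    1.27 -0.12]
leaf_block_center 0.88 (array([ 638.45, -343.19]), (95.64824676513672, 55.1049919128418), -89.93076597899199) (23.777215189873417, 58.245569620253164, 66.40379746835443)
leaf_block_center 0.73 (array([ 510.36, -351.63]), (96.48119354248047, 53.204803466796875), -56.832828521728516) (64.66792452830188, 55.07295597484276, 54.947169811320755)
leaf_block_center 0.65 (array([385.93, 118.22]), (96.5669174194336, 54.66661834716797), -64.32444381713867) (29.475467289719624, 65.62383177570094, 74.53154205607476)
leaf_block_center 0.58 (array([422.7 , -46.71]), (91.22476959228516, 51.38560485839844), -37.86078643798828) (30.035714285714285, 68.79365079365078, 78.755291005291)
flower_block_center 0.6 (array([ 589.86, -179.67]), (88.37648010253906, 51.836971282958984), 70.3691177368164) (79.77761627906976, 51.229651162790695, 36.46220930232558)
[array([[425.26, -49.63]]), array([[392.3 , 124.02]]), array([[ 509.48, -359.09]]), array([[ 635.48, -342.51]])] [array([[561.65, 164.68]])]
shelf [[638.7    1.17]
 [462.4   18.74]
 [472.46 167.71]
 [649.51 153.28]] 86.13742325410216 -5.692352918816761
scene sill [array([[561.44, 168.92]])] [array([[ 634.93, -341.06]]), array([[ 512.78, -349.98]]), array([[420.52, -45.78]]), array([[383.17, 124.47]])]
shelf [[640.66  12.98]
 [462.92  30.19]
 [475.41 174.18]
 [649.61 158.86]]
```

View pics/c1.png

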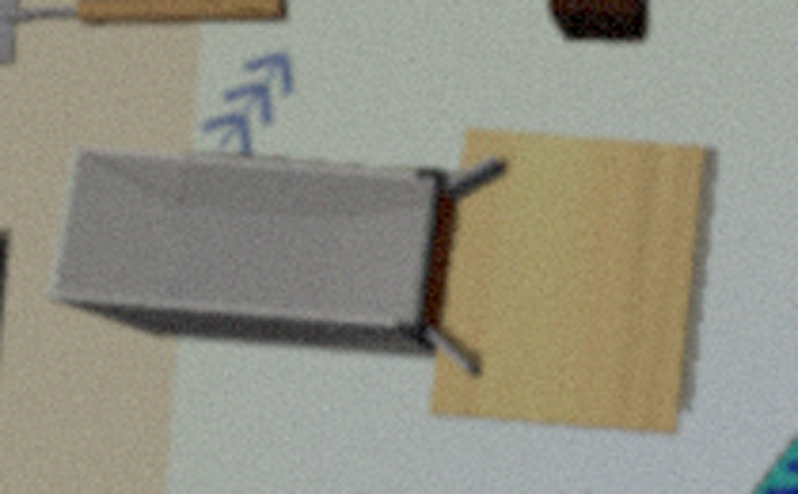

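```bash
cat >> h.py <<'E'
def to(x,y,z,yaw):
    s,T=tool(); cur=np.degrees(np.arctan2(T[1,0],T[0,0])); t=-np.radians((yaw-cur+180)%360-180)
    d=np.array([x,y,z])-s["eef_pos"]
    print("shift first (cm)",T.T@d/10,"| after turn",R.from_rotvec([0,0,t]).as_matrix().T@T.T@d/10,"turn",t)
E
python3 -m inch '[[[-3.05,-2.38,0],0,8.7],[[-3.05,-2.38,0],0,8.7],[[-3.05,-2.38,0],0,8.7],[[-3.05,-2.38,0],0,8.7],[[-3.05,-2.38,0],0,8.7],[[-3.05,-2.38,0],0,8.7],[[-3.05,-2.38,0],0,8.7],[[-3.05,-2.38,0],0,8.7],[[-3.05,-2.38,0],0,8.7],[[-3.05,-2.38,0],0,8.7],[[-3.05,-2.38,0],0,8.7],[[-3.05,-2.38,0],0,8.7],[[-3.05,-2.38,0],0,8.7],[[-3.05,-2.38,0],0,8.7],[[0,0,0],0.148,8.7],[[0,0,0],0.148,8.7],[[0,0,0],0.148,8.7],[[0,0,0],0.148,8.7],[[0,0,0],0.146,8.7],[[0,0,0],0,8.7]]'
python3 - <<'E'
from h import *
to(511,-352,222,123.2)
s=r.observe();im=r.capture("wrist")
cv2.imwrite("pics/w0.png",im[:,:,::-1])
print([onplane("wrist",d['centre'],90,s) for d in r.tip_of("wrist","sill")])
E
```

```text
clock: 3.05
eef_pos: [480.4, 151.0, 222.8]
orientation: [1.497, 2.762, 0.0]
force: [0.3, -0.3, 0.2]
gripper_width: 87.1
t 3.05 tcp [480.38 151.03 222.75] xdir 123.0952002485816 z [ 0.  0. -1.] F [ 0.32 -0.28  0.22] w 87.11279490784592 q [ 0.17  0.22  1.71 -0.    1.21 -0.41]
shift first (cm) [-43.81 -24.9    0.08] | after turn [-43.77 -24.98   0.08] turn -0.0018291007175226354
[array([[562.88, 169.23]])]
```

View pics/w0.png

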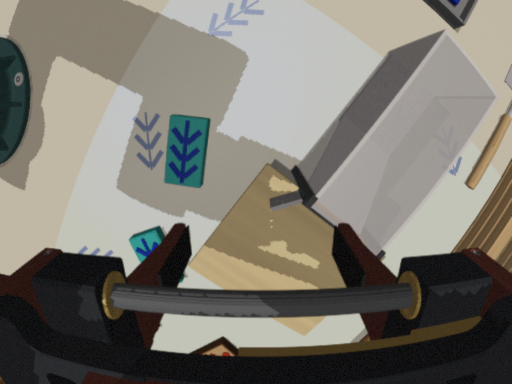

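The wrist view shows the box and shelf corner, and its sill estimate agrees with the others at about (562,168). Next I go above the block.

```bash

python3 -m inch '[[[-3.37,-1.92,0],0,8.7],[[-3.37,-1.92,0],0,8.7],[[-3.37,-1.92,0],0,8.7],[[-3.37,-1.92,0],0,8.7],[[-3.37,-1.92,0],0,8.7],[[-3.37,-1.92,0],0,8.7],[[-3.37,-1.92,0],0,8.7],[[-3.37,-1.92,0],0,8.7],[[-3.37,-1.92,0],0,8.7],[[-3.37,-1.92,0],0,8.7],[[-3.37,-1.92,0],0,8.7],[[-3.37,-1.92,0],0,8.7],[[-3.37,-1.92,0],0,8.7],[[0,0,2],0,8.7],[[0,0,2],0,8.7],[[0,0,2],0,8.7],[[0,0,0],0,8.7]]'
python3 - <<'E'
from h import *
s,T=tool();im=r.capture("wrist")
cv2.imwrite("pics/w1.png",im[:,:,::-1])
for d in r.trace("wrist","leaf_block_center"): print(d['score'],d['extent'],rect("wrist",d['mask'],20,s), cv2.mean(im,d['mask'].astype(np.uint8))[:3])
print([(d['centre'],onplane("wrist",d['centre'],12,s)) for d in r.tip_of("wrist","leaf_block_center")])
E
```

```text
clock: 4.85
eef_pos: [509.3, -351.0, 159.9]
orientation: [-1.489, -2.76, -0.002]
force: [-0.2, 0.6, 0.2]
gripper_width: 86.9
t 4.85 tcp [ 509.33 -350.99  159.85] xdir 123.32373308426719 z [-0.  0. -1.] F [-0.24  0.62  0.15] w 86.86367914376363 q [-0.71  0.45  1.54 -0.    1.16 -1.3 ]
0.96 [317.4, 193.0, 395.8, 266.0] (array([ 636.4, -318.7]), (59.52393341064453, 47.40190124511719), -5.276771545410156) (26.47109974424552, 72.45626598465472, 80.75089514066495)
0.63 [236.0, 142.2, 289.7, 224.9] (array([ 510.3 , -350.06]), (90.81266021728516, 50.40226364135742), -56.88705062866211) (108.6899441340782, 94.61223971559166, 95.70111731843575)
[([359.1, 235.5], array([[ 641.24, -339.73]])), ([260.4, 186.2], array([[ 510.48, -353.99]]))]
```

View pics/w1.png

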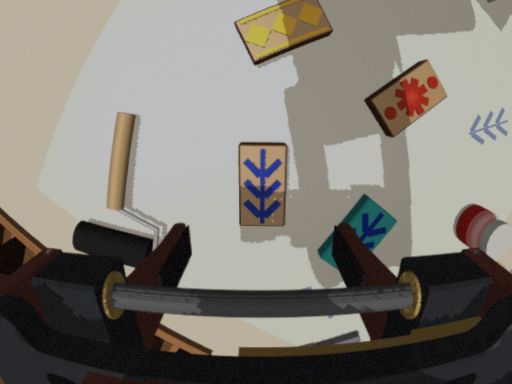

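The block is centred under the tool and aligned, and the fingers have clear space on both sides. I'll descend and grip.

```bash

python3 -m inch '[[[0,0.1,3],0,7.2],[[0,0,3],0,7.2],[[0,0,3],0,7.2],[[0,0,3],0,7.2],[[0,0,2],0,7.2],[[0,0,1],0,7.2],[[0,0,0.5],0,7.2],[[0,0,0],0,7.2],[[0,0,0],0,4.0],[[0,0,0],0,4.0],[[0,0,0],0,4.0],[[0,0,0],0,4.0],[[0,0,0],0,4.0]]' 25
python3 -m inch '[[[0,0,-1],0,4.0],[[0,0,-2],0,4.0],[[0,0,-3],0,4.0],[[0,0,-3],0,4.0],[[0,0,-3],0,4.0],[[0,0,-3],0,4.0],[[0,0,-3],0,4.0],[[0,0,0],0,4.0]]'
python3 - <<'E'
from h import *
import numpy as np
u=np.array([np.cos(np.radians(85)),np.sin(np.radians(85))]); S=np.array([562,168])
p=S-82*u; print(p); to(p[0],p[1],184,85)
E
```

```text
clock: 6.3
eef_pos: [512.3, -352.3, 8.6]
orientation: [1.494, 2.762, -0.001]
force: [-1.3, -0.4, 6.6]
gripper_width: 50.0
clock: 7.1
eef_pos: [514.2, -353.4, 192.5]
orientation: [1.491, 2.756, -0.003]
force: [1.4, -0.6, -1.5]
gripper_width: 49.8
[554.85  86.31]
t 7.1 tcp [ 514.18 -353.37  192.48] xdir 123.17891898814752 z [ 0.01 -0.01 -1.  ] F [ 1.44 -0.55 -1.47] w 49.82323707880548 q [-0.71  0.42  1.5   0.    1.22 -1.29]
shift first (cm) [34.58 27.47  0.64] | after turn [44.16  0.22  0.64] turn 0.6663478411953563
```

```bash

python3 -m inch '[[[0,0,0],0.133,4.0],[[0,0,0],0.133,4.0],[[0,0,0],0.133,4.0],[[0,0,0],0.133,4.0],[[0,0,0],0.134,4.0],[[3.9,0,0],0,4],[[3.9,0,0],0,4],[[3.9,0,0],0,4],[[3.9,0,0],0,4],[[3.9,0,0],0,4],[[3.9,0,0],0,4],[[3.9,0,0],0,4],[[3.9,0,0],0,4],[[3.9,0,0],0,4],[[3.9,0,0],0,4],[[0,0,0],0,4],[[0,0,0],0,4]]'
python3 - <<'E'
from h import *
s,T=tool();im=r.capture("wrist")
print("wrist sill",[onplane("wrist",d['centre'],90,s) for d in r.tip_of("wrist","sill")])
cv2.imwrite("pics/w2.png",cv2.convertScaleAbs(cv2.resize(im[:,:,::-1],(800,600),interpolation=cv2.INTER_CUBIC),alpha=1.3))
E
```

```text
clock: 8.8
eef_pos: [544.9, 37.5, 186.6]
orientation: [-2.313, -2.125, 0.003]
force: [0.3, -0.6, -1.3]
gripper_width: 50.2
t 8.8 tcp [544.86  37.5  186.55] xdir 85.15248814185834 z [-0. -0. -1.] F [ 0.34 -0.57 -1.27] w 50.206160243699856 q [-0.06  0.32  1.67 -0.    1.15  0.03]
wrist sill [array([[562.22, 166.43]])]
```

View pics/w2.png

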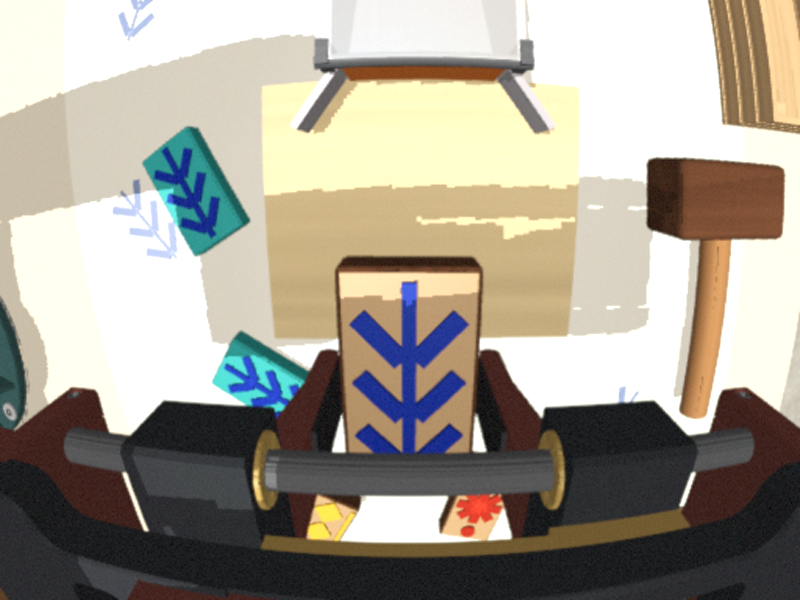

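The block is held level. In the picture the shelf corners are near (263,87), (578,87), (275,338) and (568,334), and the cheek tips near (303,130) and (543,130). I'll refine yaw and lateral offset from those.

```bash
python3 - <<'E'
from h import *
s,T=tool()
f=lambda p,z:onplane("wrist",np.array(p)*.64,z,s)
q=f([[263,87],[578,87],[275,338],[568,334]],90); print(q)
ang=lambda v:np.degrees(np.arctan2(v[1],v[0]))
print(ang(q[0]-q[2]),ang(q[1]-q[3]),ang(q[0]-q[1])-90,ang(q[2]-q[3])-90)
c=f([[303,130],[543,130]],120); print("cheek mid",c.mean(0))
p=f([[331,68],[518,68]],134); print("cover mid",p.mean(0))
b=f([[338,265],[480,265]],116); print("block front",b,b.mean(0),ang(b[0]-b[1])-90)
for yaw in(85,):
  u=np.array([np.cos(np.radians(yaw)),np.sin(np.radians(yaw))]); n=np.array([-u[1],u[0]])
  for m in (q.mean(0),c.mean(0),p.mean(0),np.array([562.2,167]),b.mean(0),s["eef_pos"][:2]): print((m-s["eef_pos"][:2])@n,(m-s["eef_pos"][:2])@u)
E
```

```text
t 8.9 tcp [545.25  36.02 186.92] xdir 84.99753120516463 z [-0. -0. -1.] F [ 0.6  -0.35 -0.51] w 49.75465079778605 q [-0.06  0.32  1.67 -0.    1.15  0.03]
[[473.72 172.2 ]
 [652.79 158.22]
 [461.23  22.9 ]
 [641.64   9.66]]
85.21757086802629 85.70935551707616 85.53687039637754 85.80151298754913
cheek mid [560.79 135.25]
cover mid [563.29 163.04]
block front [[510.95  69.22]
 [584.1   62.89]] [547.52  66.06] 85.05505393348946
-7.284417596259743 55.57605085913156
-6.839014618563759 100.20912959801706
-6.906575417247563 128.11721049421215
-5.473335871629312 131.9640128965726
0.34951016699643783 30.124062194001453
0.0 0.0
```

```bash

python3 -m inch '[[[2.5,0.3,0],-0.009,4.0],[[2.6,0.4,0],0,4.0],[[0,0,2.5],0,4],[[0,0,2.5],0,4],[[0,0,2],0,4],[[0,0,1],0,4],[[0,0,0.4],0,4],[[0,0,0],0,4],[[0,0,0],0,4]]'
python3 -m inch '[[[0,0,0.15],0,4],[[0,0,0.1],0,4],[[0,0,0],0,4]]'
```

```text
clock: 9.8
eef_pos: [557.8, 86.7, 104.5]
orientation: [2.306, 2.132, 0.002]
force: [-0.1, -0.3, -1.7]
gripper_width: 49.6
clock: 10.1
eef_pos: [557.1, 87.1, 101.4]
orientation: [2.306, 2.133, 0.0]
force: [-0.1, 0.4, -1.4]
gripper_width: 49.7
```

```bash

python3 -m inch '[[[0,0,0.1],0,4],[[0,0,0.1],0,4],[[0,0,0],0,4]]'
python3 -m inch '[[[0,0,0.05],0,4],[[0,0,0.05],0,4],[[0,0,0],0,4]]'
```

```text
clock: 10.4
eef_pos: [556.8, 87.1, 99.0]
orientation: [-2.306, -2.133, 0.001]
force: [0.2, -0.3, -1.7]
gripper_width: 49.9
clock: 10.7
eef_pos: [557.0, 87.1, 98.6]
orientation: [2.306, 2.133, -0.0]
force: [-1.9, 0.5, 4.0]
gripper_width: 49.8
```

Contact with the shelf (4 N). Release, back off, and get behind the block with the fingers 20 mm apart.

```bash

python3 -m inch '[[[0,0,0],0,6.8],[[0,0,0],0,6.8],[[0,0,0],0,6.8],[[0,0,-0.5],0,6.8],[[0,0,-1.5],0,6.8],[[0,0,-2],0,6.8],[[0,0,-1],0,6.8],[[-2.4,0,0],0,2],[[-2.4,0,0],0,2],[[-2.4,0,0],0,2],[[0,0,0],0,2],[[0,0,0],0,2],[[0,0,0],0,2]]'
python3 - <<'E'
from h import *
s,T=tool();im=r.capture("wrist")
print([onplane("wrist",d['centre'],102,s) for d in r.tip_of("wrist","leaf_block_center")])
cv2.imwrite("pics/w3.png",cv2.resize(im[:,:,::-1],(800,600),interpolation=cv2.INTER_CUBIC))
E
```

```text
clock: 12.0
eef_pos: [551.4, 16.0, 148.2]
orientation: [-2.306, -2.133, -0.0]
force: [-0.6, 0.1, 0.2]
gripper_width: 23.2
t 12.0 tcp [551.42  15.98 148.17] xdir 85.53851531449229 z [-0.  0. -1.] F [-0.63  0.05  0.17] w 23.180565054395046 q [-0.1   0.37  1.7   0.    1.07 -0.02]
[array([[556.79,  88.14]]), array([[462.22,  -2.34]]), array([[431.96, 110.79]])]
```

View pics/w3.png

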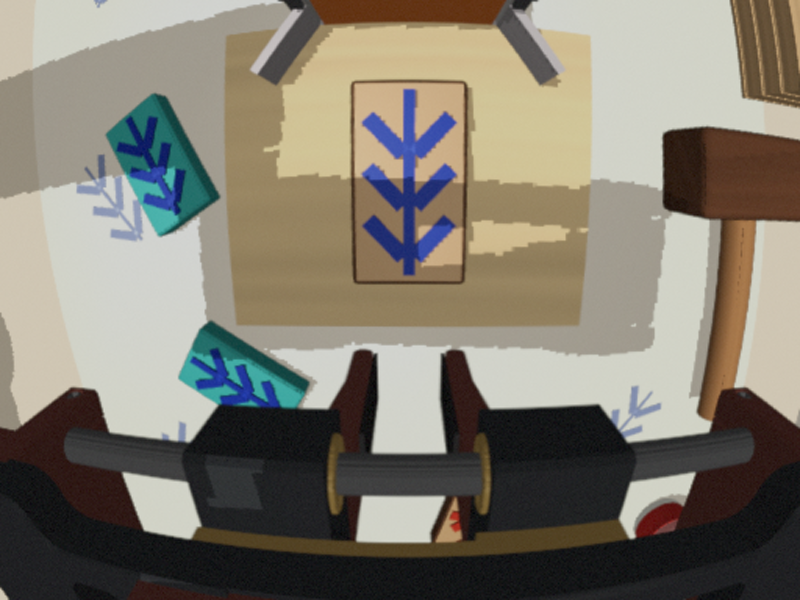

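The block lies flat, square and centred in front of the flap, with its rear edge at row 283. Now I lower behind it and push.

```bash

python3 -m inch '[[[0,0,2.5],0,2],[[0,0,2],0,2],[[0,0,0.5],0,2],[[0,0,0],0,2],[[0.8,0,0],0,2],[[0.8,0,0],0,2],[[0.8,0,0],0,2],[[0.8,0,0],0,2],[[0.8,0,0],0,2],[[0.8,0,0],0,2],[[0.8,0,0],0,2],[[0.8,0,0],0,2],[[0.8,0,0],0,2],[[0.8,0,0],0,2]]'
python3 -m inch '[[[0.8,0,0],0,2],[[0.8,0,0],0,2],[[0.8,0,0],0,2],[[0,0,0],0,2]]'
python3 - <<'E'
from h import *
s,T=tool();im=r.capture("wrist")
cv2.imwrite("pics/w4.png",cv2.resize(im[:,:,::-1],(800,600),interpolation=cv2.INTER_CUBIC))
E
```

```text
clock: 13.5
eef_pos: [557.8, 95.2, 98.4]
orientation: [2.306, 2.133, -0.001]
force: [-0.8, -4.7, 4.5]
gripper_width: 20.0
clock: 13.9
eef_pos: [559.3, 120.6, 97.9]
orientation: [-2.305, -2.133, -0.001]
force: [0.2, -0.4, -0.6]
gripper_width: 20.2
t 13.9 tcp [559.32 120.63  97.89] xdir 85.555856834895 z [-0.  0. -1.] F [ 0.24 -0.39 -0.55] w 20.225502007186634 q [0.09 0.46 1.7  0.   0.98 0.17]
```

View pics/w4.png

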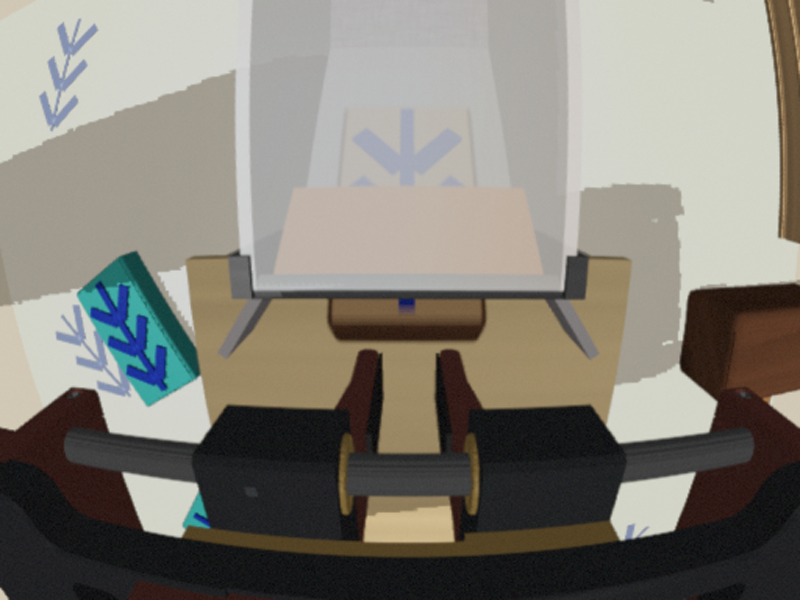

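The block is in the port with the flap raised on it; only its rear end still shows, at about rows 300–338. I'll continue slowly.

```bash

python3 -m inch '[[[0.5,0,0],0,2],[[0.5,0,0],0,2],[[0.5,0,0],0,2],[[0.5,0,0],0,2],[[0.3,0,0],0,2],[[0.3,0,0],0,2],[[0.3,0,0],0,2],[[0,0,0],0,2]]'
python3 - <<'E'
from h import *
s,T=tool();im=r.capture("wrist")
for c in("wrist","top"):
    im2=r.capture(c); print(c,[(d['centre'],d['score']) for d in r.tip_of(c,"leaf_block_center")])
cv2.imwrite("pics/w5.png",cv2.resize(im[:,:,::-1],(800,600),interpolation=cv2.INTER_CUBIC))
E
```

```text
clock: 14.75
eef_pos: [561.8, 148.2, 98.1]
orientation: [2.306, 2.133, -0.0]
force: [-0.2, 0.1, -0.4]
gripper_width: 19.9
t 14.75 tcp [561.79 148.21  98.14] xdir 85.54807963209326 z [ 0. -0. -1.] F [-0.17  0.07 -0.43] w 19.915209854124434 q [ 0.14  0.47  1.68 -0.    0.99  0.22]
wrist [([92.1, 238.9], 0.57)]
top [([355.9, 157.8], 0.93), ([239.2, 238.9], 0.92), ([172.6, 255.4], 0.74)]
```

View pics/w5.png

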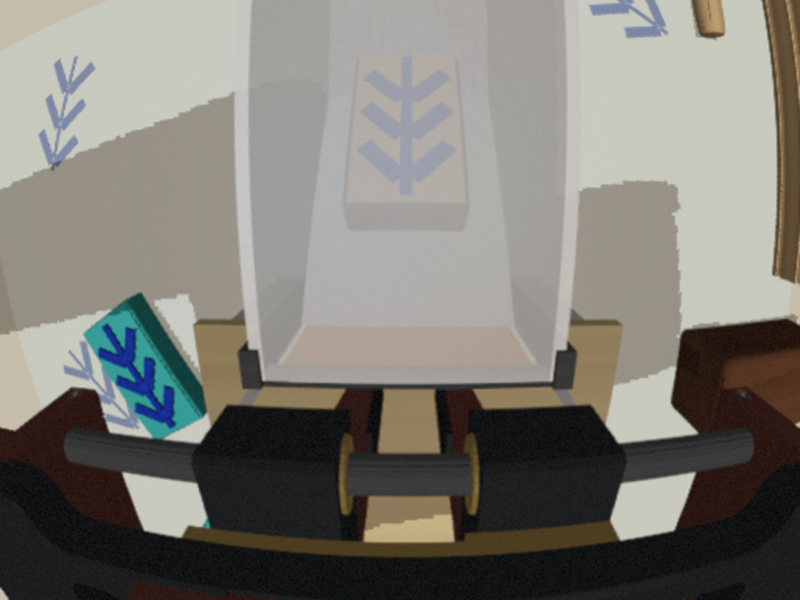

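The block is sliding down the chute under the cover (about rows 55–230). I'll retreat, lift, and check that it reached the tray and the flap shut.

```bash

python3 -m inch '[[[-2,0,0],0,2],[[-2.5,0,0],0,2],[[-2.5,0,0],0,2],[[-2.5,0,0],0,2],[[-2.5,0,-1],0,2],[[0,0,-2],0,2],[[0,0,-2],0,2],[[0,0,-2],0,2],[[0,0,-2],0,2],[[0,0,0],0,2],[[0,0,0],0,2],[[0,0,0],0,2],[[0,0,0],0,2]]'
python3 - <<'E'
from h import *
s,T=tool();im=r.capture("wrist");t=r.capture("top")
print([(d['extent'],d['score']) for d in r.trace("top","flap")],[(rect("top",d['mask'],18),d['score']) for d in r.trace("top","flower_block_center")])
k=cv2.resize(im[:,:,::-1],(800,600))[:300]; c=cv2.resize(cv2.convertScaleAbs(t[130:210,30:240,::-1],alpha=1.6),(787,300),interpolation=cv2.INTER_CUBIC)
o=np.zeros((600,800,3),np.uint8);o[:300]=k;o[300:,:787]=c
cv2.imwrite("pics/w6.png",o)
E
```

```text
clock: 16.3
eef_pos: [551.5, 28.3, 186.9]
orientation: [-2.305, -2.132, 0.003]
force: [-0.0, -0.3, -0.2]
gripper_width: 19.8
t 16.3 tcp [551.53  28.31 186.9 ] xdir 85.5310923174097 z [-0.  0. -1.] F [-0.04 -0.25 -0.24] w 19.826852379503624 q [-0.07  0.33  1.66 -0.    1.16  0.  ]
[([143.5, 163.7, 149.7, 196.0], 0.68)] [((array([ 589.51, -178.66]), (90.0031509399414, 53.273826599121094), 71.07791900634766), 0.97)]
```

View pics/w6.png

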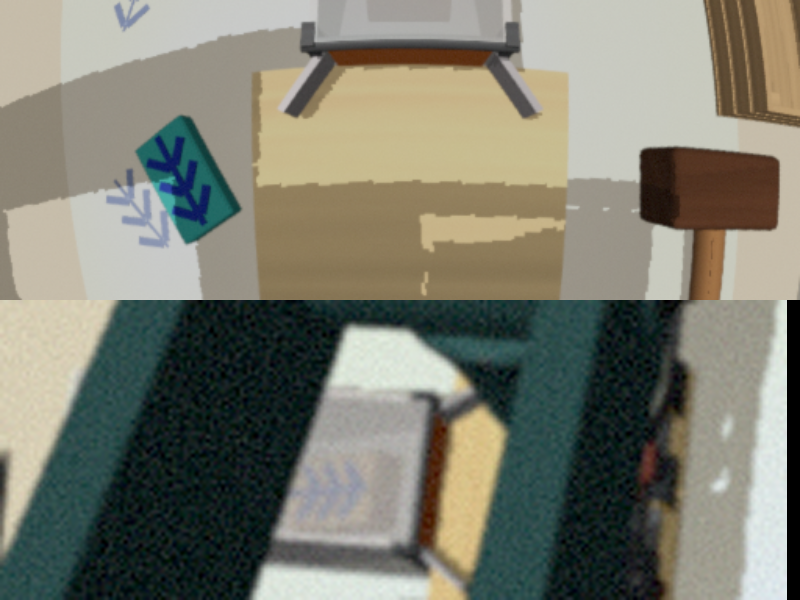

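The flap is shut. I still need to check that the block is down in the tray and not stopped on the chute.

```bash

python3 -m inch '[[[-3,0,-3],0,2],[[-3,0,-3],0,2],[[-3,0,-3],0,2],[[-3,0,0],0,2],[[-3,0,0],0,2],[[0,0,0],0,2],[[0,0,0],0,2],[[0,0,0],0,2]]'
python3 - <<'E'
from h import *
t=r.capture("top");s=r.capture("scene")
S=np.array([562.5,166.5]);u=np.array([.0777,.997])
for z in(36,60,85): print(z,[(q-S)@u for q in onplane("top",[[30+290/3.75,130+190/3.75],[30+405/3.75,130+180/3.75]],z)])
V=r.get_calibration("scene")["view"];K=r.get_calibration("scene")["intrinsics"]
for nm,d,z in(("tray",165,24),("chute",70,60),):
  for e in(-45,45):
    p=S+u*(d+e); c=V[:3,:3]@[p[0],p[1],z]+V[:3,3]; print(nm,e,(K@c/c[2])[:2])
o=np.zeros((600,800,3),np.uint8)
o[:300]=cv2.resize(cv2.convertScaleAbs(t[130:210,30:240,::-1],alpha=1.6),(800,300),interpolation=cv2.INTER_CUBIC)
o[300:,:500]=cv2.resize(cv2.convertScaleAbs(s[244:384,270:500,::-1],alpha=1.6),(500,300),interpolation=cv2.INTER_CUBIC)
cv2.imwrite("pics/w7.png",o)
E
```

```text
clock: 17.3
eef_pos: [540.5, -120.3, 277.8]
orientation: [-2.305, -2.133, 0.0]
force: [0.1, 1.1, -0.1]
gripper_width: 20.0
36 [np.float64(112.52086084609716), np.float64(37.5328449076921)]
60 [np.float64(102.93815736678204), np.float64(29.838865367703576)]
85 [np.float64(92.95617457582873), np.float64(21.824303346882143)]
tray -45 [369.99 352.59]
tray 45 [409.45 393.88]
chute -45 [335.34 305.07]
chute 45 [371.76 342.54]
```

View pics/w7.png

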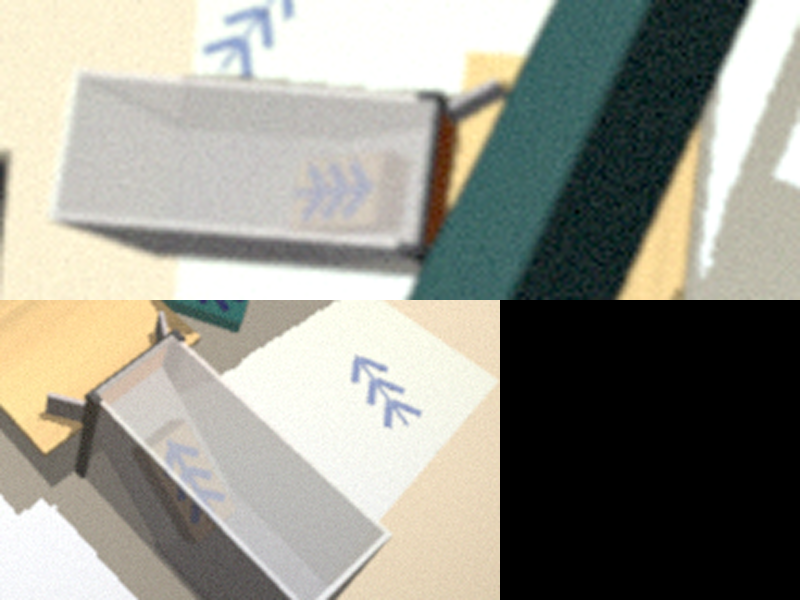

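The block seems to be still on the chute. I'll check whether it's moving.

```bash
cat > cmp.py <<'E'
from h import *
import os
d=r.get_calibration("scene"); print(r.observe()["clock"])
for c,(a,b,e,f) in (("top",(130,210,30,140)),("scene",(280,384,310,450))):
    im=r.capture(c)[a:b,e:f].astype(np.float32)
    m=(im[...,2]-im[...,0]).copy(); fn=f"last_{c}.npy"
    if os.path.exists(fn):
        o=np.load(fn); print(c,"shift",cv2.phaseCorrelate(o,m),"absdiff",np.abs(o-m).mean(), np.abs(cv2.blur(o-m,(5,5))).max())
    np.save(fn,m)
E
python3 cmp.py; python3 cmp.py
python3 -m inch '[[[-1,0,0],0,2],[[0,0,0],0,2],[[0,0,0],0,2],[[0,0,0],0,2],[[0,0,0],0,2],[[0,0,0],0,2],[[0,0,0],0,2],[[0,0,0],0,2],[[0,0,0],0,2],[[0,0,0],0,2],[[0,0,0],0,2],[[0,0,0],0,2],[[0,0,0],0,2],[[0,0,0],0,2],[[0,0,0],0,2]]'
python3 cmp.py
python3 - <<'E'
from h import *
for c in("top","scene"):
  r.capture(c); print([(d['extent'],d['score']) for d in r.trace(c,"leaf_block_center")])
# predicted scene/top pixel corners for block at sill-offset d (centre), height zc, pitch
S=np.array([562.5,166.5]);u=np.array([.0777,.997]);n=np.array([-.997,.0777])
def proj(c,P):
  k=r.get_calibration(c);V=k["view"];q=k["intrinsics"]@(V[:3,:3]@P+V[:3,3]);return q[:2]/q[2]
def block(d,zc,pitch):
  out={}
  for c in("top","scene"):
    out[c]=np.array([proj(c,np.r_[S+u*(d+a*np.cos(pitch)+12*np.sin(pitch))+n*b,zc-a*np.sin(pitch)+12*np.cos(pitch)]) for a,b in((-45,-25),(-45,25),(45,25),(45,-25))]).ravel()
  return out
th=np.radians(38)
for d in(45,60,70,80): print("chute",d,block(d,90-.781*d+12/np.cos(th),th))
for d in(150,165): print("tray",d,block(d,24,0))
E
```

```text
17.4
17.5
top shift ((-0.005591810011765119, -0.02100921075928852), 1.0381600181261699) absdiff 1.490341 1.84
scene shift ((-0.00880233957133214, -0.009337768779495548), 1.05795677576536) absdiff 1.6245879 2.36
clock: 19.1
eef_pos: [539.9, -131.3, 278.1]
orientation: [-2.306, -2.133, 0.0]
force: [0.5, -0.5, 1.0]
gripper_width: 20.0
19.1
top shift ((0.0026544954838954027, -0.04794130564609844), 1.072684840162595) absdiff 1.5260227 12.76
scene shift ((0.05065107408204028, 0.023219971237132597), 1.0651526507526758) absdiff 1.6193681 1.8
[([220.6, 221.7, 257.0, 264.3], 0.94), ([356.6, 147.8, 374.9, 166.7], 0.56)]
[([125.8, 164.2, 160.7, 201.9], 0.75), ([339.7, 225.4, 387.0, 260.7], 0.75), ([278.7, 192.6, 318.2, 220.5], 0.55)]
chute 45 {'top': array([138.35, 167.84, 135.57, 189.09, 113.42, 191.05, 116.23, 171.01]), 'scene': array([325.37, 297.5 , 345.62, 281.87, 369.2 , 324.51, 349.66, 341.05])}
chute 60 {'top': array([133.45, 168.54, 130.66, 189.52, 109.06, 191.43, 111.87, 171.63]), 'scene': array([330.54, 306.76, 350.64, 290.94, 374.14, 333.45, 354.75, 350.18])}
chute 70 {'top': array([130.25, 169.  , 127.46, 189.81, 106.22, 191.68, 109.03, 172.04]), 'scene': array([333.97, 312.92, 353.97, 296.97, 377.43, 339.4 , 358.14, 356.25])}
chute 80 {'top': array([127.1 , 169.45, 124.31, 190.08, 103.42, 191.93, 106.23, 172.44]), 'scene': array([337.4 , 319.07, 357.3 , 302.99, 380.71, 345.33, 361.52, 362.31])}
tray 150 {'top': array([111.61, 171.94, 108.81, 191.66,  72.72, 188.82,  75.81, 169.15]), 'scene': array([355.26, 352.01, 374.59, 335.28, 413.89, 375.13, 394.4 , 393.87])}
tray 165 {'top': array([105.63, 171.48, 102.79, 191.19,  66.71, 188.35,  69.85, 168.69]), 'scene': array([361.47, 358.66, 380.83, 341.61, 420.9 , 382.23, 401.39, 401.34])}
```

```bash

python3 -m inch '[[[3.7,0,0],0,2],[[3.7,0,0],0,2],[[3.7,0,0],0,2],[[3.7,0,0],0,2],[[3.7,0,0],0,2],[[3.7,0,0],0,2],[[3.7,0,0],0,2],[[0,0,2],0,2],[[0,0,2],0,2],[[0,0,2],0,2],[[0,0,0],0,2],[[0,0,0],0,2],[[0,0,0],0,2]]'
python3 - <<'E'
from h import *
s,T=tool();im=r.capture("wrist")
S=np.array([562.5,166.5]);u=np.array([.0777,.997]);n=np.array([-.997,.0777])
k=r.get_calibration("wrist");M=k["mount"];K=k["intrinsics"]
def proj(P):
  t=T.T@(P-s["eef_pos"]); c=M[:3,:3].T@(t-M[:3,3]); a=np.arctan2(np.hypot(*c[:2]),c[2]); e=c[:2]/np.hypot(*c[:2])*a*K[0,0]; return e+K[:2,2]
def top(d,zc,p): return np.array([proj(np.r_[S+u*(d+a*np.cos(p)+12*np.sin(p))+n*b,zc-a*np.sin(p)+12*np.cos(p)]) for a,b in((-45,-25),(-45,25),(45,25),(45,-25))])
v=cv2.resize(cv2.convertScaleAbs(im[:,:,::-1],alpha=1.2),(800,600),interpolation=cv2.INTER_CUBIC)
for a,col in(((70-7.4,90-.781*70+15.2,.663),(0,0,255)),((155,24,0),(0,200,0))):
  q=top(*a)/.64; print(q.ravel()); cv2.polylines(v,[q.astype(np.int32)],True,col,1)
cv2.imwrite("pics/w8.png",v)
E
```

```text
clock: 20.7
eef_pos: [561.0, 126.9, 219.3]
orientation: [2.306, 2.132, 0.002]
force: [0.6, -0.1, 0.2]
gripper_width: 20.1
t 20.7 tcp [560.97 126.93 219.32] xdir 85.52138626546923 z [ 0.  0. -1.] F [ 0.62 -0.06  0.21] w 20.1245668891616 q [ 0.1   0.33  1.57 -0.    1.24  0.18]
[446.15 177.6  366.54 177.62 372.71  83.72 440.25  83.71]
[440.59  76.94 372.37  76.96 373.47 -30.99 439.7  -31.  ]
```

View pics/w8.png

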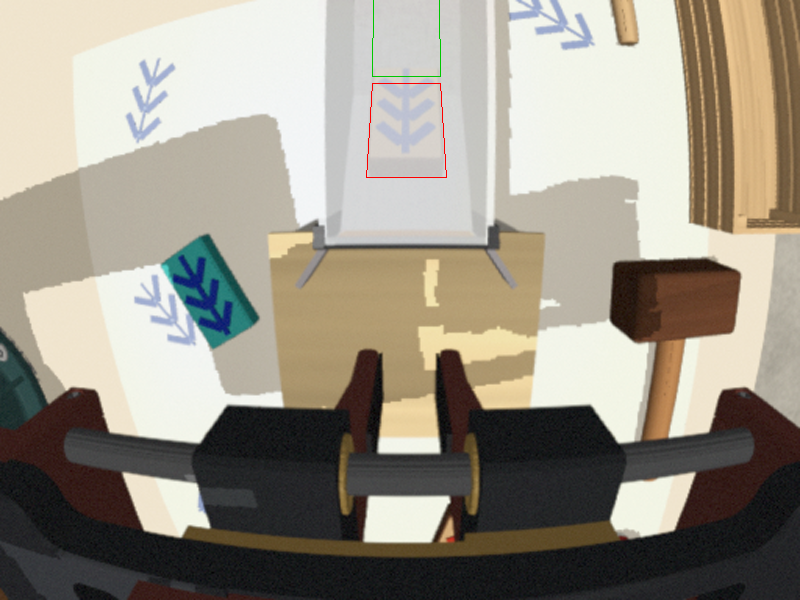

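The block lies further in than the red chute outline: its top face spans rows 67–157, and its rear face rows 157–175. I'll fit its rest pose from those, with the front edge on the tray floor and the rear on the chute.

```bash
python3 - <<'E'
from h import *
from scipy.optimize import brentq
s,T=tool();im=r.capture("wrist")
g=im[:,245:275].astype(int)  # central columns
side=np.r_[im[20:125,241:245].mean((1,2)),][:,None]
S=np.array([562.5,166.5]);u=np.array([.0777,.997])
k=r.get_calibration("wrist");M=k["mount"];K=k["intrinsics"]
def proj(x,z):
  P=np.r_[S+u*x,z]; t=T.T@(P-s["eef_pos"]); c=M[:3,:3].T@(t-M[:3,3]); a=np.arctan2(np.hypot(*c[:2]),c[2]); return (c[:2]/np.hypot(*c[:2])*a*K[0,0]+K[:2,2])[1]/.64
for xf in(98,105,112,120,128,136,145,160,180,190):
  if xf<=100: p=np.radians(38)
  else:
    f=lambda p:(12+90*np.sin(p))-(90-.78*(xf-90*np.cos(p)))
    p=brentq(f,0,.66) if f(0)*f(.66)<0 else 0
  F=np.array([xf,12]);a=np.array([np.cos(p),-np.sin(p)]);b=np.array([np.sin(p),np.cos(p)])
  print(xf,round(np.degrees(p),1),"front top",round(proj(*(F+24*b))),"rear top",round(proj(*(F-90*a+24*b))),"rear bot",round(proj(*(F-90*a))))
c=im[25:125,241:246].mean(1); 
for i in range(0,100,3): print(round((25+i)/.64),c[i].round(),end=" ")
E
```

```text
t 20.75 tcp [561.08 126.93 219.48] xdir 85.51605181337544 z [ 0.  0. -1.] F [-0.06  0.13 -0.42] w 20.241371437747322 q [ 0.1   0.33  1.57 -0.    1.24  0.18]
98 38.0 front top 74 rear top 166 rear bot 188
105 36.0 front top 66 rear top 159 rear bot 180
112 33.3 front top 59 rear top 154 rear bot 174
120 30.1 front top 50 rear top 147 rear bot 166
128 26.9 front top 41 rear top 141 rear bot 158
136 23.7 front top 33 rear top 134 rear bot 150
145 20.0 front top 23 rear top 127 rear bot 141
160 13.7 front top 8 rear top 115 rear bot 126
180 4.8 front top -11 rear top 98 rear bot 105
190 0.0 front top -20 rear top 90 rear bot 95
39 [174. 174. 174.] 44 [175. 175. 175.] 48 [174. 175. 174.] 53 [175. 175. 174.] 58 [174. 175. 174.] 62 [174. 175. 174.] 67 [176. 174. 171.] 72 [180. 176. 170.] 77 [179. 175. 170.] 81 [162. 164. 173.] 86 [172. 171. 170.] 91 [179. 175. 169.] 95 [179. 176. 170.] 100 [167. 167. 173.] 105 [161. 164. 173.] 109 [177. 173. 170.] 114 [180. 175. 170.] 119 [179. 175. 170.] 123 [163. 165. 174.] 128 [159. 162. 175.] 133 [173. 171. 172.] 138 [179. 175. 170.] 142 [181. 176. 171.] 147 [180. 175. 171.] 152 [179. 175. 169.] 156 [176. 172. 168.] 161 [165. 163. 162.] 166 [165. 163. 161.] 170 [164. 162. 161.] 175 [165. 163. 162.] 180 [178. 179. 179.] 184 [178. 179. 180.] 189 [179. 179. 180.] 194 [179. 179. 180.]
```

```bash
cat > e.py <<'E'
from h import *
im=r.capture("wrist").astype(np.float32)[30:125,235:285]; print(r.observe()["clock"])
import os
if os.path.exists("e.npy"): o=np.load("e.npy"); print("diff",np.abs(cv2.blur(o-im,(3,3))).max(),cv2.phaseCorrelate(o[...,2]-o[...,0],im[...,2]-im[...,0]))
else: np.save("e.npy",im)
E
python3 e.py; python3 e.py
for i in 1 2; do python3 -m inch '[[[0,0,0],0,2],[[0,0,0],0,2],[[0,0,0],0,2],[[0,0,0],0,2],[[0,0,0],0,2],[[0,0,0],0,2],[[0,0,0],0,2],[[0,0,0],0,2],[[0,0,0],0,2],[[0,0,0],0,2],[[0,0,0],0,2],[[0,0,0],0,2],[[0,0,0],0,2],[[0,0,0],0,2],[[0,0,0],0,2],[[0,0,0],0,2],[[0,0,0],0,2],[[0,0,0],0,2],[[0,0,0],0,2],[[0,0,0],0,2]]' >/dev/null; python3 e.py; done
```

```text
20.85
20.9
diff 2.5555556 ((0.1026181360473366, -0.08828124953907945), 1.0648424772421519)
22.95
diff 10.111111 ((1.0593376096285247, -0.2654481206075374), 1.041597507596016)
25.0
diff 10.222222 ((1.1025196353484112, -0.3651609894112866), 1.0177173247933389)
```

```bash
python3 -c "
from plant import r; print(r.hand_in())"
```

```text
the job is handed in; nothing more can be done
None
```

The leaf block is in the return box behind a shut flap, but it stopped at the foot of the chute, not flat in the tray. By my fit of the last wrist picture, its front edge is about 5 mm onto the tray floor and its rear still leans on the chute at about 36°. I handed the job in like that.

I gripped the wooden leaf block, laid it flat and face up on the shelf end on to the flap, and released it. I then pushed it in with the fingers 20 mm apart until it tipped in and slid down.

**Last checks**
- **Block:** it showed no clear movement in the pictures from about 17 s to 25 s. It now lies below the sill, where these downward-pointing fingers cannot reach it through the port, so I could not push it further. Whether this counts as "into the tray" is uncertain.
- **Flap:** it looked shut in the wrist and top pictures, with the shelf empty.
- **Flower block:** it measured about 1 mm from where it started, which is within measuring error.
- **Forces and time:** the highest reading I saw was about 7 N, though I only read it at the end of each move. The clock was at about 25 s of the 53 s allowed, with the arm clear of everything.

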